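Lay the board jig's retaining bar and set its thumbscrew

ROBOT

A 7-joint arm with a two-finger parallel gripper is mounted at the origin on the work surface. World frame = base frame: x ahead of the robot, y to its left, z up, the work surface at z = 0. Lengths are in m, angles in rad, forces in N, time in s.
With the tool pointing down it reaches from about 0.4 to 0.85 m from the base axis. Payload 10.4 kg.
Tool frame: the origin (TCP) lies on the centre line of the jaws, within the pads' length; the fingertips stand 11 mm ahead of it and the grasp point (between the pads) lies 8 mm behind it; z points along the fingers, y is the line along which they close (so a half turn about z gives the same grasp; the last joint's range is limited). The gripper opens to 87 mm and grips with 3 to 60 N. Pads are 19 mm wide; open, the fingers measure 117 mm over their backs; the gripper's body (75 mm by 190 mm) begins 51 mm behind the grasp point.
Start: joints at [-1.233, 0.332, -0.065, 1.46, 0.022, 1.35, -0.088], TCP at [0.221, 0.585, 0.234] pointing down, gripper open.
Joint ranges: [-2.6, 2.6], [-0.5, 2.12], [-1.47, 1.34], [0.16, 2.42], [-1.27, 4.41], [0.06, 2.06], [-2.6, 2.6]. Speed limits (rad/s): [2.22, 2.22, 2.79, 2.79, 3.14, 3.14, 3.14].

INTERFACE

Orientations are given as a unit quaternion [x, y, z, w].
In Python, from bench import r gives the robot as it stands.
- The arm moves only by the shell command python3 -m pendant 'ROWS' [OPENING] [FORCE]. ROWS is JSON, a list of rows, each a list of 4 numbers: the shift along the tool's x, y, z in m, then the turn about the tool's z in rad. A call has 1 to 8 rows; each row shifts and turns the commanded pose from where the row before left it, along the tool's axes as they then stand; what a row does not reach is not made up. A row lasts 1/12 s, in which the tool goes at most 41.7 mm and 7.16 degrees, less where a joint would pass 70% of its speed; a pose out of reach is approached as far as the arm can. A call with a gripper value outside its range is refused whole. OPENING is the opening, from 0 (shut) to 1 (fully open), set as the call begins (- or left out, the last holds). The fingers move at their own pace and stop on an object; FORCE is the grip in N (left out, the last holds). Time passes only in rows, so rows that do not move let the fingers close. It gives the time, the measured TCP pose, the force, the opening and the grip force at its end, in the units of the state.
- r.read_state(): the state, without advancing time (a new reading comes with each control period).
- r.camera(name): name is "side" or "top"; returns a dict with "img" (420x560x3 uint8, red, green, blue), "camera_matrix" (3x3 intrinsics, pixels), "xyz" and "attitude" of the camera in the world. Camera axes: x right, y down, z forward; pixel columns grow to the right and rows downward; lengths in m; the calibration is good to about 2 mm. A picture is of the moment at which its call begins. There is no depth.
- r.close_job(): hands the job in; it is judged then, once.
Trained networks look in the newest picture that a camera, given by its name, has taken for a name from the list of things; names that differ only in an ending like _2 or _b are one class to them, and where a whole thing is asked for, a point or a joint stands for the part that bears it (a point fixed in the world has none). Each returns a list of dicts, best first, with "score" (0 to 1); they miss things now and then, are a little off and sometimes report something else, mostly with a low value. They report only what shows in the picture. A call takes as long as a camera call.
- r.outline_of(thing, camera): "mask" (420x560 bool, what is visible of it) and "bbox" ([centre column, centre row, width, height] in pixels, round what is visible of it).
The state is a dict: "time": time; "joint_positions": joint angles; "joint_vel": joint speeds; "joint_torque": joint torques, N m; "ee_pos": TCP position; "eef_rot": TCP orientation; "ft_force": force on the tool from outside, world axes, zero at the start; "torque": the same for the moment, N m; "width": finger opening in m; "grip_force": force on a finger pad.
Only numpy, scipy, OpenCV 4.12 (cv2) and the standard library are available. Lean on these libraries where they do the work, as an engineer would, in place of code of your own. Each camera call takes 0.05 s, during which the arm holds its last target. There are 200 camera calls.

TASK

Gently lay the orange retaining bar into the notches of the board jig's two blue supports, centred across both, and let go of it only once it rests there. Then turn the red thumbscrew clockwise until it seats against its stop, back it off a quarter turn, and finish still gripping it in that position (do not let go at the end). Leave the bar lying in its notches and the other things on the bench where they are.

Things in the scene. Friction and masses are not known exactly. Their poses are not given: they have to be found in the camera images.
- jig: Fixed board jig. Aluminium base 160 (x) x 270 (y) x 12 mm with a green circuit board (parts below 34 mm) and two blue notched supports at y = +78 and -78 mm, each 24 mm long in y. Origin: centre of the base's underside, on the bench. A steel clamp housing (x -77 to -29, y 94 to 130, top 52 mm high) stands beside one end of the bar's place and carries the red thumbscrew. Yaw within 0.35 rad of 0.
- bar_seat (a point): Point on the jig midway between the two notches, level with their floors, 40 mm above the bench: where the laid bar's origin belongs. Axes as the jig's; y runs from notch to notch. Each notch is 28 mm wide (x -14 to +14), its cheeks rise to about 52 mm above the bench, the top 5 mm sloping outward as a lead-in.
- bar: Loose orange retaining bar, 24 (x) x 250 (y, its length) x 14 mm, about 0.25 kg. On the middle of its top a black grip block, also 24 mm wide, 70 mm long, its top 36 mm above the bar's underside. Origin: centre of the underside. Either end may go to either support. It starts flat on the bench, left of the jig. Take the block across its 24 mm.
- thumbscrew_grip (a point): Point on the thumbscrew's upright axis, 80 mm above the bench, at jig x = -53, y = +112 mm. The thumbscrew is a black collar, 34 mm across, under an upright red wing 40 mm long and 12 mm thick, 58 to 92 mm above the bench, taken across its 12 mm; a white mark tops one half. The point's x axis lies along the wing to the marked half and turns with it.
- thumbscrew (a joint): Turn in rad, growing clockwise from above (tightening). Seats on a hard stop at 4.0; starts at 1.5 to 2.7. At 0 the marked half points along the jig's +x. Light friction, 0.06 N m; stays where it is left, does not rise or sink. Tightening moves a brass jaw (1.6 mm per rad) out of the housing towards the bar's side; at the stop it is about 1 mm short of a centred bar.
- solder_spool: Bystander to leave alone: blue-flanged spool of silvery solder, 54 mm across, 46 mm high. Origin: centre of its underside.
- screwdriver: Bystander to leave alone: yellow-handled screwdriver, 160 mm long. Origin: within it, near the bench.
- capacitor: Bystander to leave alone: blue capacitor can, 34 mm across, 50 mm high. Origin: centre of its underside.
- heatsink: Bystander to leave alone: finned aluminium heatsink, 50 x 70 x 29 mm. Origin: centre of its underside.
- relay_board: Bystander to leave alone: small green relay board, 90 x 60 x 22 mm. Origin: centre of its underside.
- parts_tray: Bystander to leave alone: blue divided parts tray, 110 x 140 x 30 mm. Origin: centre of its underside.
- multimeter: Bystander to leave alone: blue handheld multimeter lying flat, 190 x 90 x 40 mm. Origin: centre of its underside.

How it is judged:
On the way, in this order (a step that is already met when the one before it is completed fails the run):
1. the bar lies in both notches, let go of (x of bar in the frame of bar_seat between -0.004 and 0.004 m and y of bar in the frame of bar_seat between -0.015 and 0.015 m and z of bar in the frame of bar_seat between -0.003 and 0.003 m and angle between the y axis of bar and the y axis of bar_seat, either way round below 0.05 rad and angle between bar's own z axis and vertical below 0.05 rad and contact force between the fingers and bar below 0.2 N and linear speed of bar below 0.02 m/s), for 0.2 s.
2. the thumbscrew is seated (within 0.08 rad of its stop) with the bar in its notches (x of bar in the frame of bar_seat between -0.004 and 0.004 m and y of bar in the frame of bar_seat between -0.015 and 0.015 m and z of bar in the frame of bar_seat between -0.003 and 0.003 m and angle between the y axis of bar and the y axis of bar_seat, either way round below 0.05 rad and angle between bar's own z axis and vertical below 0.05 rad and contact force between the fingers and bar below 0.2 N and value of joint thumbscrew above 3.92 rad), for 0.1 s.
At the end, for the whole second after the job is handed in: The bar lies at rest in both notches (within 4 mm across, 15 mm along, 3 mm in height, 0.05 rad), untouched by the fingers; the thumbscrew, having been seated, stands still a quarter turn back from its stop (joint 2.17 to 2.69), gripped by the fingers (over 2 N) (all of step 1 and value of joint thumbscrew between 2.1692 and 2.6892 rad and velocity of joint thumbscrew between -0.1 and 0.1 rad/s and contact force between the fingers and thumbscrew above 2 N); the arm keeps its last pose, push and grip.
It fails at once if the bar is dropped: in the air, let go of, over 10 mm above its place (height (world z) of bar above 0.05 m and contact force between the fingers and bar below 0.1 N and contact force between bar and jig below 0.05 N).
It fails at once if a bystander is moved by more than 30 mm (distance of any of solder_spool, screwdriver, capacitor, heatsink, relay_board, parts_tray, multimeter from where it was at the start of the episode above 0.03 m).
It also fails if it takes over 58 s, if anything falls off the work surface, if the arm or the gripper's body presses on something with over 40 N, if the wrist force passes 120 N, or if a joint passes its speed limit or range.

## Working session

There is one attempt and no reset: what is moved stays moved. The work goes in short steps, Python scripts to look and compute and a shell command to move; the robot and the scene stay as the last step left them, time stands still between calls to the robot, and variables do not carry over. Pictures are saved under pics/ and viewed, at most 10 in all, crops included, and the job is handed in when it is done.

```bash
mkdir -p pics; ls; cat > h.py <<'E'
import numpy as np, cv2
from bench import r
from scipy.spatial.transform import Rotation as R
def cam(n, save=None):
    c=r.camera(n)
    if save: cv2.imwrite('pics/'+save, c['img'][:,:,::-1])
    return c
def rot(c):
    a=np.array(c['attitude']); return a if a.shape==(3,3) else R.from_quat(a).as_matrix()
def pix2w(c,uv,z):
    K=np.array(c['camera_matrix']); d=rot(c)@np.linalg.inv(K)@np.array([uv[0],uv[1],1.])
    p=np.array(c['xyz']); return p+d*(z-p[2])/d[2]
def w2pix(c,P):
    q=np.array(c['camera_matrix'])@rot(c).T@(np.array(P)-np.array(c['xyz'])); return q[:2]/q[2]
E
python3 - <<'E'
from h import *
np.set_printoptions(precision=4,suppress=True)
for n in('top','side'):
    c=cam(n,n+'0.png'); print(n,c['xyz'],c['attitude'],c['camera_matrix'])
    for t in('bar','jig','thumbscrew','solder_spool','screwdriver','capacitor','heatsink','relay_board','parts_tray','multimeter'):
        for o in r.outline_of(t,n)[:1]:
            b=o['bbox']; print(t,round(o['score'],2),np.round(b),pix2w(c,b[:2],0.02)[:2])
            if t=='bar' and n=='top':
                ys,xs=np.nonzero(o['mask']); print(cv2.minAreaRect(np.c_[xs,ys].astype(np.float32)))
print(r.read_state())
E
```

```text
pics
top [0.4867 0.0443 1.1637] [ 0.7095 -0.704   0.0258 -0.0176] [[406.0313   0.     276.3596]
 [  0.     406.0313 198.402 ]
 [  0.       0.       1.    ]]
bar 0.81 [203. 209.  86.  22.] [0.5243 0.2379]
((202.70001220703125, 207.0999755859375), (87.659912109375, 9.152997016906738), 10.619654655456543)
jig 0.79 [310. 191.  98.  60.] [ 0.5776 -0.0651]
solder_spool 0.78 [229. 134.  21.  19.] [0.7395 0.1669]
screwdriver 0.79 [151. 160.  17.  50.] [0.6631 0.3856]
capacitor 0.5 [204. 207.  86.  22.] [0.5308 0.2352]
heatsink 0.75 [417. 276.  28.  28.] [ 0.3419 -0.3645]
relay_board 0.83 [445. 221.  29.  36.] [ 0.4974 -0.4453]
parts_tray 0.73 [ 93. 248.  62.  50.] [0.4143 0.5406]
multimeter 0.6 [430. 157.  40.  70.] [ 0.678  -0.4055]
side [-0.0382 -1.0536  0.9655] [ 0.8605 -0.2229  0.1099 -0.4447] [[516.375    0.     274.1532]
 [  0.     516.375  214.4721]
 [  0.       0.       1.    ]]
bar 0.77 [239. 205.  28.  43.] [0.5186 0.2158]
jig 0.66 [302. 251.  96.  78.] [ 0.575  -0.0832]
thumbscrew 0.52 [263. 217.   7.  17.] [0.5566 0.1203]
solder_spool 0.64 [304. 194.  18.  21.] [0.7366 0.1689]
sc
[... 160 characters left out ...]
relay_board 0.61 [358. 360.  44.  33.] [ 0.4864 -0.4751]
parts_tray 0.91 [177. 170.  32.  30.] [0.4208 0.5256]
multimeter 0.79 [406. 312.  83.  55.] [ 0.6766 -0.4135]
{'time': 1.1, 'joint_positions': array([-1.2326,  0.3322, -0.0647,  1.4601,  0.0216,  1.3499, -0.0885]), 'joint_vel': array([ 0.    , -0.0008,  0.0005,  0.0015,  0.0004,  0.0002,  0.0001]), 'joint_torque': array([  0.0007, -62.3027,   0.0254, -39.0138,  -0.061 ,   0.0314,
         0.0001]), 'ee_pos': array([0.2206, 0.5848, 0.2336]), 'eef_rot': array([ 0.1794,  0.9838,  0.    , -0.    ]), 'ft_force': array([-1.4549, -0.3658, -0.0644]), 'torque': array([ 0.0141, -0.0303, -0.0049]), 'grip_force': 0.0, 'width': 0.08707441528624302}
```

```bash
python3 - <<'E'
from h import *
a=cv2.imread('pics/top0.png')[110:260,130:390]; cv2.imwrite('pics/top0c.png',cv2.resize(a,None,fx=3,fy=3,interpolation=cv2.INTER_CUBIC))
a=cv2.imread('pics/side0.png')[150:310,190:370]; cv2.imwrite('pics/side0c.png',cv2.resize(a,None,fx=3.6,fy=3.6,interpolation=cv2.INTER_CUBIC))
E
```

```text
(no output)
```

View pics/top0c.png

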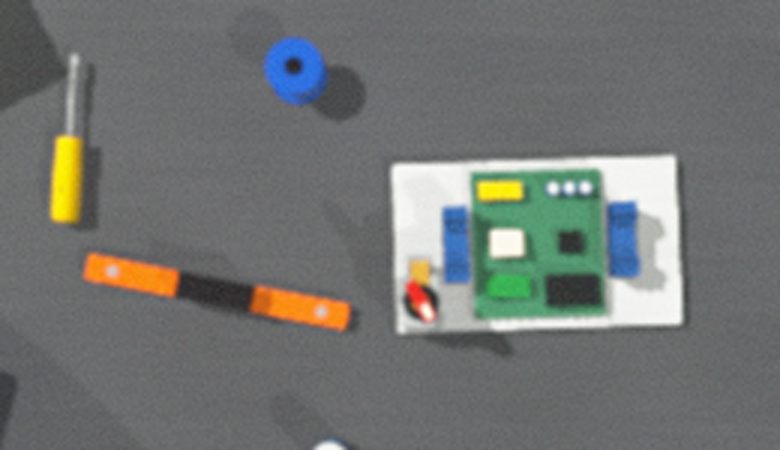

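View pics/side0c.png

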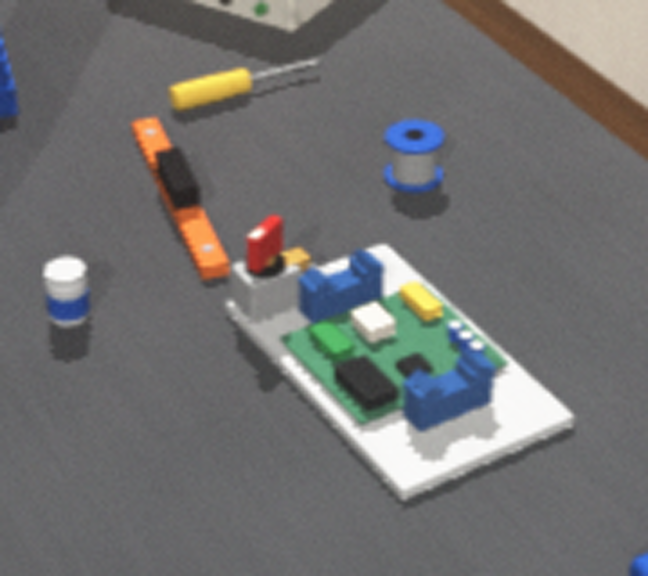

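The top crop shows the bar from (85,268) to (350,316), with its black block at (215,290). The jig base corners are near (392,163), (676,155), (683,325) and (398,332). The blue supports sit at (456,244) and (623,239). The wing's white-marked half points down-right at (425,312), so the joint is at about 2.5. Next I'll measure these precisely.

```bash
cat > meas.py <<'E'
from h import *
np.set_printoptions(precision=4,suppress=True)
def seg(c,kind,box):
    h=cv2.cvtColor(c['img'],cv2.COLOR_RGB2HSV).astype(int); H,S,V=h[...,0],h[...,1],h[...,2]
    m={'orange':(H>4)&(H<18)&(S>150)&(V>120),'blue':(H>100)&(H<125)&(S>130)&(V>60),'base':(S<45)&(V>170),'red':((H<4)|(H>172))&(S>140)&(V>100)}[kind]
    k=np.zeros_like(m); k[box[1]:box[3],box[0]:box[2]]=1; return m&k
def axis(P):
    c=P.mean(0); v=np.linalg.svd(P-c,full_matrices=False)[2][0]; return c,v
def plane(c,m,z):
    ys,xs=np.nonzero(m); return np.array([pix2w(c,(x,y),z)[:2] for x,y in zip(xs,ys)])
E
python3 - <<'E'
from meas import *
c=cam('top')
P=plane(c,seg(c,'orange',(150,190,255,225)),.014)
ce,v=axis(P); t=(P-ce)@v; n=(P-ce)@[-v[1],v[0]]
mid=ce+v*(t.max()+t.min())/2; print('bar',mid,'yaw of y axis',np.arctan2(v[1],v[0]),'len',np.ptp(t),'w',np.ptp(n))
S=[]
for b in((270,170,292,210),(328,170,348,210)):
    m=seg(c,'blue',b); P=plane(c,m,.05); rc=cv2.minAreaRect((P*1000).astype(np.float32)); print('sup',m.sum(),P.mean(0),rc,(P.min(0)+P.max(0))/2); S.append(np.array(rc[0])/1000)
d=S[0]-S[1]; print('seat',(S[0]+S[1])/2,'yaw',np.arctan2(-d[0],d[1]),np.linalg.norm(d))
o=r.outline_of('jig','top')[0]['mask']; ys,xs=np.nonzero(o)
P=plane(c,o,.012); print('jig',cv2.minAreaRect((P*1000).astype(np.float32)))
m=seg(c,'base',(255,155,365,230)); P=plane(c,m,.012); print('base',cv2.minAreaRect((P*1000).astype(np.float32)))
P=plane(c,seg(c,'red',(262,195,282,222)),.092); print('red',P.mean(0),axis(P)[1],len(P))
E
```

```text
bar [0.5316 0.2409] yaw of y axis 1.3873418912145516 len 0.2522339409419543 w 0.025817526196234966
sup 164 [0.574  0.0172] ((574.2974243164062, 17.634082794189453), (63.472076416015625, 19.27367401123047), 0.46397751569747925) [0.5743 0.0177]
sup 194 [ 0.5813 -0.1352] ((581.1405029296875, -135.83639526367188), (64.29830932617188, 24.166179656982422), 3.22992205619812) [ 0.5811 -0.1367]
seat [ 0.5777 -0.0591] yaw 0.04455937738472077 0.15362296495060904
jig ((579.2303466796875, -60.69157409667969), (165.294677734375, 274.9212951660156), 2.3334100246429443)
base ((580.2456665039062, -59.54786682128906), (161.19314575195312, 271.13311767578125), 2.332760810852051)
red [0.5275 0.0529] [-0.8409 -0.5413] 32
```

```bash
cat > go.py <<'E'
from h import *
import sys
# usage: go.py x y z yaw_of_tool_y(rad): remaining shift in present tool axes and turn
x,y,z,a=map(float,sys.argv[1:5]); s=r.read_state(); M=R.from_quat(s['eef_rot']).as_matrix()
d=M.T@(np.array([x,y,z])-s['ee_pos']); cur=np.arctan2(M[1,1],M[0,1]); t=-((a-cur+np.pi)%(2*np.pi)-np.pi)
print('t',s['time'],'ee',np.round(s['ee_pos'],4),'yaw',round(cur,3),'shift',np.round(d,4),'turn',round(t,3),'tilt',np.round(M[:,2],3),'q7',round(s['joint_positions'][6],3),'w',round(s['width'],4),'grip',round(s['grip_force'],1),'F',np.round(s['ft_force'],1))
E
python3 -m pendant '[[0,0,0,0.116],[0,0,0,0.116],[0,0,0,0.116],[0,0,0,0.116],[0,0,0,0.116],[0,0,0,0.116],[0,0,0,0.116],[0,0,0,0.116]]'
python3 -m pendant '[[0,0,0,0.116],[0,0,0,0.116],[0,0,0,0.116],[0,0,0,0.116],[0,0,0,0]]'
python3 go.py 0.5316 0.2409 0.12 -0.1835
```

```text
time: 1.87
ee_pos: [0.2206, 0.5848, 0.2336]
eef_rot: [0.603, 0.798, 0.0, -0.0]
ft_force: [-1.0, -0.2, -0.5]
width: 0.0868
grip_force: 0.0
time: 2.28
ee_pos: [0.2206, 0.5848, 0.2336]
eef_rot: [0.77, 0.638, 0.0, 0.0]
ft_force: [0.4, 0.3, 0.6]
width: 0.087
grip_force: 0.0
t 2.2833 ee [0.2206 0.5848 0.2336] yaw -0.188 shift [-0.2799  0.3697  0.1136] turn -0.004 tilt [ 0.  0. -1.] q7 -1.441 w 0.087 grip 0.0 F [0.4 0.3 0.6]
```

```bash

python3 -m pendant '[[-0.0233,0.0308,0.0095,0],[-0.0233,0.0308,0.0095,0],[-0.0233,0.0308,0.0095,0],[-0.0233,0.0308,0.0095,0],[-0.0233,0.0308,0.0095,0],[-0.0233,0.0308,0.0095,0],[-0.0233,0.0308,0.0095,0],[-0.0233,0.0308,0.0095,0]]' 0.7 20 >/dev/null
python3 -m pendant '[[-0.0233,0.0308,0.0095,0],[-0.0233,0.0308,0.0095,0],[-0.0233,0.0308,0.0095,0],[-0.0233,0.0308,0.0095,-0.004],[0,0,0,0],[0,0,0,0]]' >/dev/null
python3 go.py 0.5316 0.2409 0.02 -0.1835
python3 - <<'E'
from h import *
c=cam('side'); s=r.read_state()['ee_pos']; print(w2pix(c,s))
a=c['img'][150:290,170:330,::-1]; cv2.imwrite('pics/s1.png',cv2.resize(a,None,fx=4,fy=4,interpolation=cv2.INTER_CUBIC))
E
```

```text
t 3.45 ee [0.5348 0.24   0.1189] yaw -0.179 shift [ 0.0005 -0.0033  0.0989] turn 0.005 tilt [-0.    -0.001 -1.   ] q7 -0.573 w 0.0608 grip 0.0 F [-0.1  1.  -0.5]
[237.98901718 173.89748217]
```

View pics/s1.png

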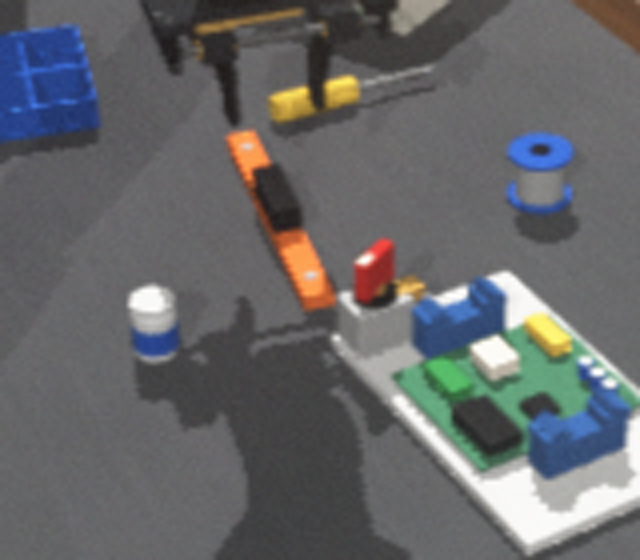

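The fingers hang above the bar, straddling its block at (275,195), and nothing stands in the way. I'll go down and grip.

```bash

python3 -m pendant '[[0,-0.0033,0.025,0.005],[0,0,0.025,0],[0,0,0.025,0],[0,0,0.015,0],[0,0,0.009,0],[0,0,0,0],[0,0,0,0]]' >/dev/null
python3 go.py 0.5316 0.2409 0.02 -0.1835
python3 -m pendant '[[0,0,0,0],[0,0,0,0],[0,0,0,0],[0,0,0,0],[0,0,0,0],[0,0,0,0],[0,0,0,0],[0,0,0,0]]' 0 25 >/dev/null
python3 go.py 0.5316 0.2409 0.02 -0.1835
```

```text
t 4.0833 ee [0.5301 0.2445 0.0211] yaw -0.181 shift [-0.0032  0.0021  0.0011] turn 0.003 tilt [ 0.     0.001 -1.   ] q7 -0.547 w 0.0607 grip 0.0 F [ 0.9 -0.5  0.1]
t 4.75 ee [0.5307 0.2435 0.0208] yaw -0.183 shift [-0.0023  0.0014  0.0008] turn 0.0 tilt [ 0.001  0.    -1.   ] q7 -0.548 w 0.0239 grip 25.0 F [1.  0.1 1.4]
```

```bash

python3 -m pendant '[[0,0,-0.01,0],[0,0,-0.02,-0.0375],[0,0,-0.025,-0.0375],[0,0,-0.03,-0.0375],[0,0,-0.025,-0.0375],[0,0,-0.02,-0.0375],[0,0,-0.01,-0.0375],[0,0,0,0]]'
python3 go.py 0.579 -0.0572 0.16 0.042
```

```text
time: 5.42
ee_pos: [0.5311, 0.2439, 0.1635]
eef_rot: [0.692, 0.722, 0.002, 0.0]
ft_force: [0.4, 0.6, -3.2]
width: 0.0235
grip_force: 25.0
t 5.4167 ee [0.5311 0.2439 0.1635] yaw 0.044 shift [-0.3029  0.0347  0.003 ] turn 0.002 tilt [ 0.003  0.002 -1.   ] q7 -0.384 w 0.0235 grip 25.0 F [ 0.4  0.6 -3.2]
```

```bash

python3 -m pendant '[[-0.015,0.002,0,0],[-0.025,0.003,0,0],[-0.03,0.0035,0,0],[-0.03,0.0035,0,0],[-0.03,0.0035,0,0],[-0.03,0.0035,0,0],[-0.03,0.0035,0,0],[-0.03,0.0035,0,0]]' >/dev/null
python3 -m pendant '[[-0.03,0.0035,0,0],[-0.025,0.003,0,0],[-0.018,0.002,0,0],[-0.01,0,0,0],[0,0,0,0],[0,0,0,0],[0,0,0,0]]' >/dev/null
python3 go.py 0.579 -0.0572 0.09 0.042
python3 - <<'E'
from meas import *
c=cam('top','top2.png'); s=r.read_state(); zb=s['ee_pos'][2]-.0208+.014
P=plane(c,seg(c,'orange',(220,130,400,260)),zb); print(len(P))
if len(P)>20:
    ce,v=axis(P); t=(P-ce)@v; print('bar',ce+v*(t.max()+t.min())/2,np.arctan2(v[1],v[0])%np.pi-np.pi/2,np.ptp(t),s['ee_pos'])
    # per-end lateral
    for g in(t<0,t>0):print(P[g].mean(0))
a=c['img'][120:270,240:400,::-1]; cv2.imwrite('pics/t2c.png',cv2.resize(a,None,fx=4,fy=4,interpolation=cv2.INTER_CUBIC))
E
```

```text
t 6.6667 ee [ 0.5772 -0.0558  0.1601] yaw 0.044 shift [-0.0016  0.0018  0.0701] turn 0.002 tilt [-0.001  0.001 -1.   ] q7 0.186 w 0.0239 grip 25.0 F [-0.3 -0.2 -3.2]
312
bar [0.571  0.0198] 0.18230119187325378 0.09041373690909499 [ 0.5774 -0.0557  0.1602]
[ 0.5743 -0.0015]
[0.5675 0.0424]
```

View pics/t2c.png

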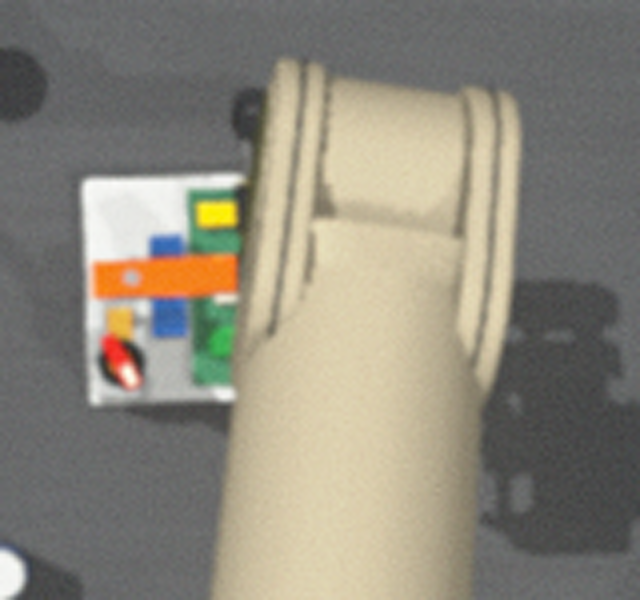

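The arm hides the right half of the jig. The bar's left end runs over the left support at (168,278), and the notch looks to be about there. I'll come down to just above it and check the offset across.

```bash

python3 -m pendant '[[-0.0008,0.0009,0.015,0.002],[-0.0008,0.0009,0.02,0],[0,0,0.02,0],[0,0,0.01,0],[0,0,0.005,0],[0,0,0,0],[0,0,0,0],[0,0,0,0]]' >/dev/null
python3 go.py 0.579 -0.0572 0.0608 0.042
python3 - <<'E'
from meas import *
s=r.read_state(); zb=s['ee_pos'][2]-.0208
c=cam('top'); m=seg(c,'orange',(262,182,296,197)); P=plane(c,m,zb+.014); ce,v=axis(P); print('top bar',ce,np.arctan(-v[0]/v[1]),len(P),np.ptp(P[:,1]))
yaw=.042; ey=np.array([-np.sin(yaw),np.cos(yaw)]); ex=np.array([np.cos(yaw),np.sin(yaw)])
for nm,S in(('cam seat',np.array([.579,-.0595])),('tcp',s['ee_pos'][:2])): print(nm,'bar offset across',(ce-S)@ex)
c=cam('side','side3.png'); a=c['img'][190:310,210:370,::-1]; cv2.imwrite('pics/s3c.png',cv2.resize(a,None,fx=5,fy=5,interpolation=cv2.INTER_CUBIC))
E
```

```text
t 7.3833 ee [ 0.5801 -0.0592  0.0917] yaw 0.04 shift [ 0.002  -0.0011  0.0309] turn -0.002 tilt [ 0.002  0.    -1.   ] q7 0.222 w 0.0238 grip 25.0 F [-0.2 -0.8 -2.4]
top bar [0.5756 0.0181] 0.06730566675629396 245 0.07742776972775592
cam seat bar offset across -9.244796532246026e-05
tcp bar offset across -0.001181893546788252
```

View pics/s3c.png

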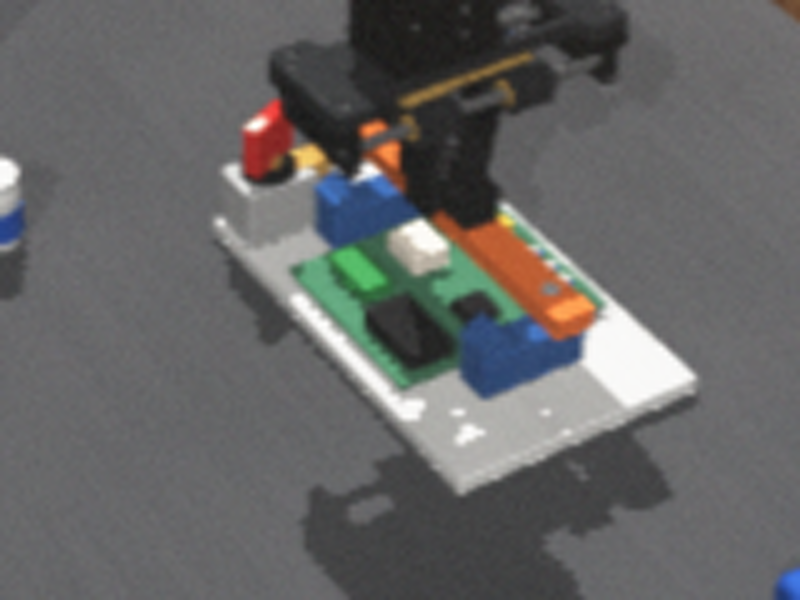

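The bar hangs about 30 mm above both supports. Its near end at (570,310) is over the near support at (530,345), and the offset across is about 0. I'll lower it gently.

```bash

python3 -m pendant '[[0.002,-0.0005,0.006,0],[0,0,0.006,0],[0,0,0.004,0],[0,0,0.003,0],[0,0,0.003,0],[0,0,0.002,0],[0,0,0,0],[0,0,0,0]]' >/dev/null
python3 go.py 0.579 -0.0572 0.0608 0.042
python3 -m pendant '[[0,0,0.0015,0],[0,0,0.0015,0],[0,0,0.0015,0],[0,0,0.001,0],[0,0,0,0],[0,0,0,0]]' >/dev/null
python3 go.py 0.579 -0.0572 0.0608 0.042
```

```text
t 8.15 ee [ 0.5787 -0.0574  0.0665] yaw 0.04 shift [0.0002 0.0003 0.0057] turn -0.002 tilt [-0.  0. -1.] q7 0.231 w 0.0235 grip 25.0 F [-0.1  0.2 -3.6]
t 8.65 ee [ 0.5787 -0.0573  0.061 ] yaw 0.04 shift [0.0001 0.0003 0.0002] turn -0.002 tilt [-0.  0. -1.] q7 0.234 w 0.0238 grip 25.0 F [-0.6  0.8 -4.1]
```

```bash

for i in 1 2 3; do python3 -m pendant '[[0,0,0.0007,0],[0,0,0,0]]' >/dev/null; python3 go.py 0.579 -0.0572 0.0608 0.042; done
```

```text
t 8.8167 ee [ 0.5788 -0.0573  0.0608] yaw 0.04 shift [ 0.0001  0.0002 -0.    ] turn -0.002 tilt [ 0.  0. -1.] q7 0.234 w 0.0241 grip 25.0 F [-2.2  1.3  3. ]
t 8.9833 ee [ 0.5788 -0.0574  0.0607] yaw 0.04 shift [ 0.0001  0.0002 -0.0001] turn -0.002 tilt [ 0.     0.001 -1.   ] q7 0.234 w 0.0239 grip 25.0 F [-7.   1.2 11.5]
t 9.15 ee [ 0.5789 -0.0573  0.0607] yaw 0.04 shift [ 0.0001  0.0001 -0.0001] turn -0.002 tilt [ 0.     0.001 -1.   ] q7 0.235 w 0.0242 grip 25.0 F [-10.    2.3  19.9]
```

The bar touched down at exactly the expected height. I'll relieve the push, open the fingers and back straight up.

```bash

python3 -m pendant '[[0,0,-0.0012,0],[0,0,0,0]]' >/dev/null; python3 go.py 0.579 -0.0572 0.0608 0.042
python3 -m pendant '[[0,0,0,0],[0,0,0,0],[0,0,0,0],[0,0,0,0],[0,0,0,0],[0,0,0,0]]' 0.7 20 >/dev/null; python3 go.py 0.579 -0.0572 0.0608 0.042
python3 -m pendant '[[0,0,-0.005,0],[0,0,-0.015,0],[0,0,-0.025,0],[0,0,-0.03,0],[0,0,-0.025,0],[0,0,-0.01,0],[0,0,0,0]]' >/dev/null; python3 go.py 0.521 0.0505 0.16 2.1432
```

```text
t 9.3167 ee [ 0.5791 -0.0573  0.0608] yaw 0.04 shift [ 0.0002 -0.0001 -0.    ] turn -0.002 tilt [ 0.001  0.    -1.   ] q7 0.234 w 0.0238 grip 25.0 F [-3.5 -0.1  6.5]
t 9.8167 ee [ 0.5788 -0.0573  0.06  ] yaw 0.04 shift [ 0.0001  0.0002 -0.0008] turn -0.002 tilt [-0.  0. -1.] q7 0.234 w 0.0554 grip 0.0 F [ 0.5 -0.  -0.1]
t 10.4 ee [ 0.5802 -0.0575  0.1731] yaw 0.04 shift [ 0.1103 -0.0549  0.0129] turn -2.103 tilt [ 0.005  0.001 -1.   ] q7 0.182 w 0.061 grip 0.0 F [0.3 0.8 1.3]
```

```bash

python3 -m pendant '[[0.02,-0.005,0,0],[0.037,-0.005,0,0],[0.038,-0.006,0,0],[0.038,-0.006,0,0],[0.038,-0.006,0,0],[0.038,-0.006,0,0],[0.038,-0.006,0,0],[0.037,-0.006,0,0]]' 0.5 >/dev/null
python3 -m pendant '[[0.02,0,0,-0.06],[0,0,0,-0.12],[0,0,0,-0.12],[0,0,0,-0.12],[0,0,0,-0.12],[0,0,0,-0.12],[0,0,0,-0.12],[0,0,0,-0.12]]' >/dev/null
python3 -m pendant '[[0,0,0,-0.12],[0,0,0,-0.12],[0,0,0,-0.12],[0,0,0,-0.12],[0,0,0,-0.12],[0,0,0,-0.12],[0,0,0,-0.12],[0,0,0,-0.12]]' >/dev/null
python3 -m pendant '[[0,0,0,-0.12],[0,0,0,-0.12],[0,0,0,0],[0,0,0,0]]' >/dev/null
python3 go.py 0.521 0.0505 0.14 2.1432
python3 - <<'E'
from meas import *
c=cam('top')
m=seg(c,'orange',(262,182,366,196)); P=plane(c,m,.054); ce,v=axis(P); t=(P-ce)@v; print('bar',ce+v*(t.max()+t.min())/2,np.arctan(-v[0]/v[1]),np.ptp(t))
P=plane(c,seg(c,'red',(262,195,282,222)),.092); print('red',P.mean(0),axis(P)[1],len(P))
a=c['img'][165:235,250:370,::-1]; b=cv2.resize(a,None,fx=6,fy=6,interpolation=cv2.INTER_CUBIC)
w=w2pix(c,[.521,.0505,.092]); cv2.circle(b,(int((w[0]-249.5)*6),int((w[1]-164.5)*6)),3,(255,0,255),-1); cv2.imwrite('pics/t4.png',b)
E
```

```text
t 12.7333 ee [0.5201 0.2443 0.169 ] yaw 2.136 shift [ 0.1031 -0.1641  0.0291] turn -0.007 tilt [-0.002 -0.001 -1.   ] q7 1.633 w 0.0432 grip 0.0 F [-1.1  0.   0.8]
bar [ 0.5778 -0.0591] 0.0368853630875984 0.24478637898136055
red [0.5283 0.0529] [-0.6652 -0.7467] 27
```

View pics/t4.png

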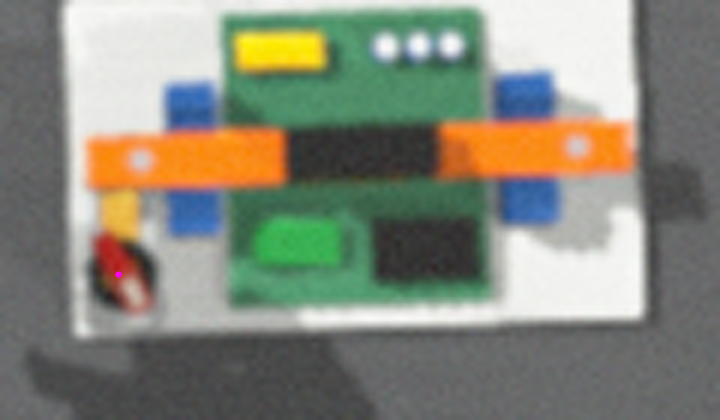

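The bar lies across both supports, centred at (0.578,-0.059) with yaw 0.037. The wing runs from (102,238) to (145,308), centred near (124,272), and its marked end is down-right, about 32° off -x. I'll go above it.

```bash

python3 -m pendant '[[0.0172,-0.0273,0.0048,0],[0.0172,-0.0273,0.0048,0],[0.0172,-0.0273,0.0048,0],[0.0172,-0.0273,0.0048,0],[0.0172,-0.0273,0.0048,0],[0.0172,-0.0273,0.0048,0],[0,0,0,0],[0,0,0,0]]' >/dev/null
python3 go.py 0.521 0.049 0.074 2.13
```

```text
t 13.45 ee [0.5217 0.049  0.1409] yaw 2.133 shift [0.0005 0.0004 0.0669] turn 0.003 tilt [-0.001 -0.    -1.   ] q7 1.984 w 0.0437 grip 0.0 F [0.  1.3 0.4]
```

```bash

python3 -m pendant '[[0,0,0.015,0],[0,0,0.02,0],[0,0,0.015,0],[0,0,0.01,0],[0,0,0.007,0],[0,0,0,0],[0,0,0,0]]' >/dev/null
python3 go.py 0.521 0.049 0.074 2.13
python3 -m pendant '[[0,0,0,0],[0,0,0,0],[0,0,0,0],[0,0,0,0],[0,0,0,0],[0,0,0,0],[0,0,0,0]]' 0 20 >/dev/null
python3 go.py 0.521 0.049 0.074 2.13
python3 - <<'E'
from meas import *
c=cam('side','s5.png'); s=r.read_state(); print(s['torque'])
a=c['img'][180:270,220:340,::-1]; cv2.imwrite('pics/s5c.png',cv2.resize(a,None,fx=6,fy=6,interpolation=cv2.INTER_CUBIC))
E
```

```text
t 14.0333 ee [0.5221 0.0515 0.0746] yaw 2.14 shift [ 0.0023 -0.0015  0.0006] turn 0.01 tilt [ 0.  0. -1.] q7 2.002 w 0.0439 grip 0.0 F [ 0.5  1.6 -0.4]
t 14.6167 ee [0.5233 0.0495 0.0747] yaw 2.139 shift [0.0022 0.0008 0.0007] turn 0.009 tilt [ 0.003 -0.001 -1.   ] q7 2.003 w 0.0118 grip 20.0 F [ 6.  -3.8 -3.6]
[-0.9473 -1.1215 -0.0473]
```

View pics/s5c.png

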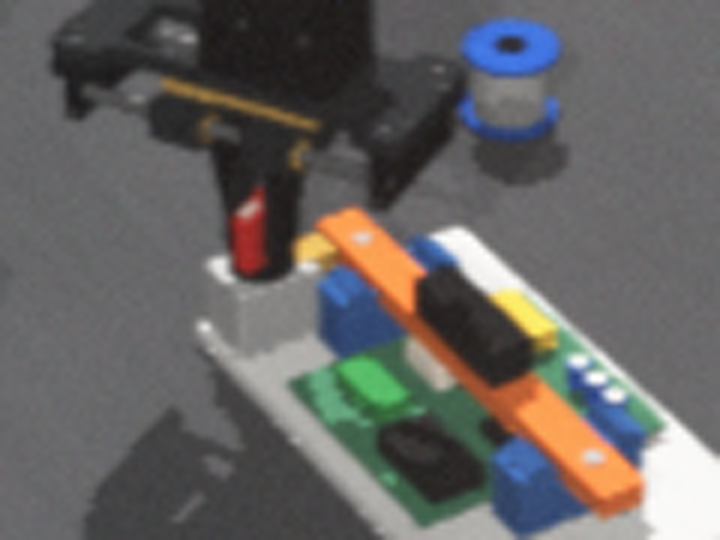

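The fingers hold the wing at (248,235) across its thickness, and the bar sits in its notches. I'll tighten.

```bash

python3 -m pendant '[[0,-0.0012,0,0.05],[0,0,0,0.1],[0,0,0,0.1],[0,0,0,0.1],[0,0,0,0.1],[0,0,0,0.1],[0,0,0,0.05],[0,0,0,0]]' >/dev/null
python3 go.py 0.521 0.049 0.074 0.752; python3 -c "from bench import r;print(r.read_state()['torque'])"
```

```text
t 15.3333 ee [0.5234 0.0492 0.0747] yaw 1.537 shift [ 0.0024 -0.0003  0.0007] turn 0.785 tilt [ 0.002 -0.001 -1.   ] q7 1.425 w 0.0118 grip 20.0 F [ 3.5 -3.6 -0.6]
[-0.71818425 -0.79709964 -0.11844288]
```

```bash

python3 -m pendant '[[0,0,0,0.08],[0,0,0,0.12],[0,0,0,0.12],[0,0,0,0.12],[0,0,0,0.12],[0,0,0,0.08],[0,0,0,0],[0,0,0,0]]' >/dev/null
python3 go.py 0.521 0.049 0.074 0.752; python3 -c "from bench import r;print(r.read_state()['torque'])"
for i in 1 2 3 4; do python3 -m pendant '[[0,0,0,0.03],[0,0,0,0.03],[0,0,0,0]]' >/dev/null
python3 go.py 0.521 0.049 0.074 0.752|grep -oE 'yaw [^ ]+|F.*'; python3 -c "from bench import r;print(r.read_state()['torque'])";done
```

```text
t 16.0 ee [0.5233 0.0489 0.0747] yaw 0.901 shift [ 0.0019 -0.0014  0.0007] turn 0.149 tilt [ 0.001 -0.001 -1.   ] q7 0.814 w 0.0119 grip 20.0 F [ 3.7 -4.4 -0.4]
[-0.99383758 -0.64797235 -0.06232106]
yaw 0.84
F [ 2.5 -5.3  0.8]
[-1.04933618 -0.68293507  0.03105732]
yaw 0.779
F [ 3.5 -4.3  0.3]
[-1.05524087 -0.6176387  -0.0483906 ]
yaw 0.72
F [ 2.1 -5.3  1.3]
[-1.17656463 -0.55549269  0.47180183]
yaw 0.66
F [ 1.1 -6.1  2.9]
[-1.1820301  -0.29294118  0.37066662]
```

Torque jumped at tool yaw of about 0.73, which is where the stop should be (0.75), so it's seated. I'll hold briefly, then back off to tool yaw of about 2.31.

```bash

python3 -m pendant '[[0,0,0,0],[0,0,0,0],[0,0,0,0]]' >/dev/null
python3 -m pendant '[[0,0,0,-0.06],[0,0,0,-0.11],[0,0,0,-0.11],[0,0,0,-0.11],[0,0,0,-0.11],[0,0,0,-0.11],[0,0,0,-0.11],[0,0,0,-0.11]]' >/dev/null
python3 -m pendant '[[0,0,0,-0.11],[0,0,0,-0.11],[0,0,0,-0.11],[0,0,0,-0.11],[0,0,0,-0.11],[0,0,0,-0.11],[0,0,0,-0.1],[0,0,0,-0.056]]' >/dev/null
python3 -m pendant '[[0,0,0,0],[0,0,0,0],[0,0,0,0],[0,0,0,0],[0,0,0,0],[0,0,0,0]]' >/dev/null
python3 go.py 0.521 0.049 0.074 2.306
python3 - <<'E'
from meas import *
c=cam('side','s6.png'); print(r.read_state()['torque'],r.read_state()['joint_vel'])
a=c['img'][180:270,220:340,::-1]; cv2.imwrite('pics/s6c.png',cv2.resize(a,None,fx=6,fy=6,interpolation=cv2.INTER_CUBIC))
c=cam('top'); m=seg(c,'orange',(262,182,366,196)); P=plane(c,m,.054); ce,v=axis(P); t=(P-ce)@v; print('bar',ce+v*(t.max()+t.min())/2,np.arctan(-v[0]/v[1]),np.ptp(t))
E
```

```text
t 19.0833 ee [0.5227 0.0491 0.0746] yaw 2.306 shift [0.0013 0.0011 0.0006] turn 0.0 tilt [ 0.    -0.001 -1.   ] q7 2.166 w 0.0117 grip 20.0 F [-1.4 -6.3  4.5]
[-1.2042  0.0772  0.0435] [ 0.001   0.0003  0.0008 -0.001  -0.0005 -0.0003  0.0012]
bar [ 0.5805 -0.1386] 0.03172772674122326 0.08563031180014463
```

View pics/s6c.png

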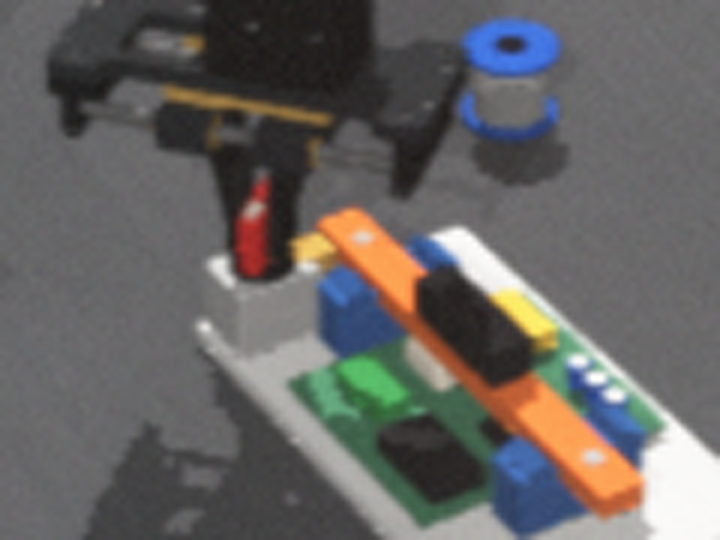

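The wing at (252,235) is still clamped in the fingers with its mark turned back, and the bar hasn't moved in its notches. Everything is still, so I'm handing in.

```bash
python3 -c "from bench import r;print(r.close_job())"
```

```text
the job is handed in; nothing more can be done
None
```

The job is handed in, though the call returned no verdict: by camera the bar lies centred in both notches, and the thumbscrew was seated (felt as a torque jump), backed off a quarter turn to about 2.4 rad by tool angle, and is still gripped at 20 N.

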